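# Load the potato tray and discard the cut piece

## Robot

A 6-joint arm with a two-finger parallel gripper is mounted at the origin on a cart in front of the work surface, level with it; the furniture and walls round the work are solid. World frame = base frame: x ahead of the robot, y to its left, z up, the work surface at z = 0. Lengths are in m, angles in rad, forces in N, time in s.
With the tool pointing down it reaches from about 0.35 to 0.775 m from the base axis. Payload 7.3 kg.
Tool frame: the origin (TCP) lies at the very end of the fingers, on their centre line; the grasp point (between the pads) lies 19 mm behind it; z points along the fingers, y is the line along which they close (so a half turn about z gives the same grasp; the last joint's range is limited). The gripper opens to 92 mm and grips with 3 to 60 N. Pads are 19 mm wide; open, the fingers measure 130 mm over their backs; the gripper's body (75 mm by 190 mm) begins 47 mm behind the grasp point.
Start: joints at [1.049, 0.342, 1.524, -0, 1.275, -0.146], TCP at [0.193, 0.488, 0.202] pointing down, gripper open.
Joint ranges: [-2.53, 2.53], [-0.77, 2.02], [0.04, 2.7], [-1, 4.14], [0.28, 2.66], [-3.11, 3.11]. Speed limits (rad/s): [2.57, 2.57, 3.14, 3.14, 3.14, 3.14].

## Interface

Orientations are given as [roll, pitch, yaw] about the fixed x, y, z axes, in that order (R = Rz(yaw) Ry(pitch) Rx(roll)).
In Python, from cell import telemetry, eyes, job gives the robot as it stands.
- The arm moves only by the tool apply_moves, never from a script. Its arguments are lists of equal length, an entry for each row: "delta_pos": the shift along the world's x, y, z each as a share of 0.4 m, from -1 to 1, a list of three; "dr": the turn, a rotation vector about the world's x, y, z each as a share of 0.5 rad, from -1 to 1, a list of three; "jaw": the opening, from 0 (shut) to 1 (fully open). A call has 1 to 8 rows; each row is the pose to reach, as a shift and turn from the pose commanded when the call began; what a row does not reach only later rows make up. A row lasts 1/12 s, in which the tool goes at most 41.7 mm and 7.16 degrees, less where a joint would pass 70% of its speed; a pose out of reach is approached as far as the arm can. A call with a number of a shift or a turn outside -1 to 1 is refused whole. A call with a gripper value outside its range is refused whole. The fingers move at their own pace and stop on an object; "force" is the grip in N (left out, the last holds). Time passes only in rows, so rows that repeat a pose let the fingers close. It gives the time, the measured TCP pose, the force, the opening and the grip force at its end, in the units of the state.
- telemetry.observe(): the state, without advancing time (a new reading comes with each control period).
- eyes.read_camera(name): name is "scene" or "top"; returns the picture (384x512x3 uint8, red, green, blue); there is no depth.
- eyes.camera_model(name): a dict with "vertical_fov" (degrees; the focal length in pixels is half the picture's height over the tangent of half this angle, whatever the lens; pixels are square), "cx", "cy" (the principal point, pixels), "rvec" (rotation vector, rad) and "tvec" (3), from world to camera coordinates, as OpenCV has them. Camera axes: x right, y down, z forward; pixel columns grow to the right and rows downward; lengths in m; the calibration is good to about 2 mm. A picture is of the moment at which its call begins. camera_model takes no time and is no camera call.
- job.hand_in(): hands the job in; it is judged then, once.
The state is a dict: "time": time; "qpos": joint angles; "qvel": joint speeds; "joint_efforts": joint torques, N m; "tool_pos": TCP position; "tool_rot": TCP orientation; "contact_force": force on the tool from outside, world axes, zero at the start; "torque": the same for the moment, N m; "opening": finger opening in m; "grip_force": force on a finger pad.
Only numpy, scipy, OpenCV 4.12 (cv2) and the standard library are available. Lean on these libraries where they do the work, as an engineer would, in place of code of your own. Each camera call takes 0.05 s, during which the arm holds its last target. There are 200 camera calls.

## Task

Set the three small whole potatoes in the steel tray, one in each pocket and lying down on the pocket's floor, and put the low cut potato piece in the grey waste tub. Leave the peeler and the marker pen behind them where they are.

Things in the scene. Friction and masses are not known exactly. Their poses are not given: they have to be found in the camera images.
- whole_a: small whole potato lying on the worktop, 64 (x) x 103 (y, its length) x 60 high mm, rounded, grip it across its x width (64 mm at most); origin: centre of its underside, z up. The three whole potatoes are alike
- whole_a_mid (a point): middle of whole_a, 30 mm above its origin, same axes; unlike the origin it stays in the middle if the potato rolls over
- whole_b: small whole potato lying on the worktop, 64 (x) x 103 (y, its length) x 60 high mm, rounded, grip it across its x width (64 mm at most); origin: centre of its underside, z up. The three whole potatoes are alike
- whole_b_mid (a point): middle of whole_b, 30 mm above its origin, same axes; unlike the origin it stays in the middle if the potato rolls over
- whole_c: small whole potato lying on the worktop, 64 (x) x 103 (y, its length) x 60 high mm, rounded, grip it across its x width (64 mm at most); origin: centre of its underside, z up. The three whole potatoes are alike
- whole_c_mid (a point): middle of whole_c, 30 mm above its origin, same axes; unlike the origin it stays in the middle if the potato rolls over
- cut_piece: the reject: cut potato piece lying on its flat side, lower and shorter than the whole ones, 65 (x) x 85 (y, its length) x 39 high mm; grip it across x; origin: centre of its underside, z up
- cut_piece_mid (a point): middle of the cut piece, 20 mm above its origin, same axes
- tray: bare steel tray fixed to the worktop, 138 (x) x 296 (y) x 36 high mm, open on top, divided into three pockets in a row along its y; origin: centre of its underside. Floor 4 mm thick, dividers 10 mm, outer walls 6 mm thick, all walls 36 mm high. Each pocket is 126 (x) x 88 (y) mm inside and 32 mm deep, so a potato lies in it lengthwise along the tray's x
- pocket_0 (a point): centre of the floor of the +y end pocket of the tray, 4 mm above the worktop; axes of the tray; rim 32 mm above it
- pocket_1 (a point): centre of the floor of the middle pocket of the tray, 4 mm above the worktop; axes of the tray; rim 32 mm above it
- pocket_2 (a point): centre of the floor of the -y end pocket of the tray, 4 mm above the worktop; axes of the tray; rim 32 mm above it
- tub: grey plastic waste tub fixed to the worktop, open on top, 130 x 130 mm outside, 122 x 122 mm inside, rim 68 mm above the worktop; origin: centre of its underside
- tub_floor (a point): centre of the tub's inner floor, 4 mm above its underside; axes of the tub
- the_peeler: vegetable peeler lying behind the potatoes, bystander, 33 x 228 (y) x 26 mm; origin: centre of its underside
- the_marker: marker pen lying behind the tray, bystander, 17 x 135 (y) x 16 mm; origin: centre of its underside
Not all that is in view belongs to the job. There is more than one size of the cut_piece; the job needs the largest.

How it is judged:
By the outcome, as a careful person would: the job done as asked, in the order asked, and still so for the second after the job is handed in, with the robot touching nothing.
It also fails if it takes over 72 s, if anything falls off the work surface, if the arm or the gripper's body presses on something with over 40 N, if the wrist force passes 120 N, or if a joint passes its speed limit or range.

## Working session

There is one attempt and no reset: what is moved stays moved. The work goes in short steps, Python scripts to look and compute and a tool call to move; the robot and the scene stay as the last step left them, time stands still between calls to the robot, and variables do not carry over. Pictures are saved under pics/ and viewed, at most 10 in all, crops included, and the job is handed in when it is done.

Besides the shell and the picture viewer there is one more tool, called after ">>>" as name(argument=value, ...) on one line, values as JSON. apply_moves: Moves the arm, as the interface text tells. Its arguments: {"type":"object","properties":{"delta_pos":{"type":"array"},"dr":{"type":"array"},"jaw":{"type":"array"},"force":{"type":"number"}},"required":["delta_pos","dr","jaw"]}

```bash
mkdir -p pics; ls; python3 - <<'E'
from cell import telemetry, eyes
import cv2
for n in("scene","top"):
    im=eyes.read_camera(n); cv2.imwrite(f"pics/{n}0.png",im[:,:,::-1]); print(n,eyes.camera_model(n))
s=telemetry.observe(); print(s)
E
```

```text
pics
scene {'vertical_fov': 53.588024887591196, 'cx': 257.23049619079984, 'cy': 187.52954042404804, 'rvec': array([ 1.95699911, -0.77130444,  0.47669612]), 'tvec': array([-0.50070106,  0.1342001 ,  1.12590684])}
top {'vertical_fov': 45.43005871184726, 'cx': 257.890473295763, 'cy': 194.79652879760818, 'rvec': array([ 1.98297222, -2.10021546,  0.34596581]), 'tvec': array([-0.17877717,  0.5248997 ,  1.59724412])}
{'time': 0.1, 'qpos': array([ 1.04896881e+00,  3.42633128e-01,  1.52489507e+00, -4.98989217e-06,
        1.27539617e+00, -1.45947327e-01]), 'qvel': array([ 0.00092787, -0.00275526, -0.00254999,  0.00211771, -0.00014691,
       -0.00036493]), 'joint_efforts': array([ 2.36123364e-03, -4.32009172e+01, -2.44694817e+01,  7.20242411e-02,
        5.25899953e-02, -3.07190032e-05]), 'tool_pos': array([0.19248508, 0.48802908, 0.20113404]), 'tool_rot': array([-3.14027440e+00, -1.88949817e-04,  2.76571380e+00]), 'contact_force': array([ 0.75933164,  0.63550972, -0.31208209]), 'torque': array([0.04181827, 0.02483712, 0.01275773]), 'grip_force': 0.0, 'opening': 0.09184744606065784}
```

View pics/scene0.png

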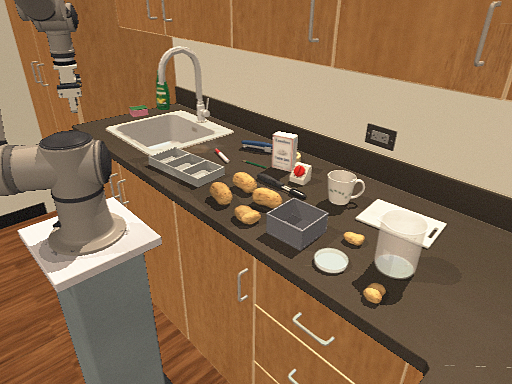

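View pics/top0.png

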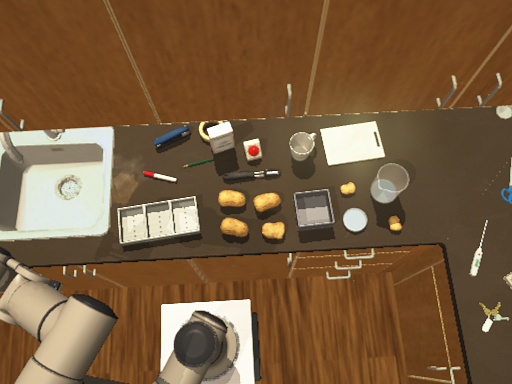

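Top view: potato-like things at (232,199), (267,202), (235,228) look whole. (273,230) is shorter and is the cut-piece candidate; (347,189) and (395,224) are small cut bits. The tray is at (160,220), the tub at (314,209), the peeler at (250,176) and the marker at (160,177).

```bash
cat > h.py <<'E'
import numpy as np, cv2
from cell import telemetry, eyes
def cam(n):
    m=eyes.camera_model(n); f=192/np.tan(np.radians(m['vertical_fov'])/2)
    K=np.array([[f,0,m['cx']],[0,f,m['cy']],[0,0,1]]); R=cv2.Rodrigues(m['rvec'])[0]
    return K,R,np.array(m['tvec']),m['rvec']
def cast(n,px,z):
    K,R,t,_=cam(n); px=np.atleast_2d(px).astype(float)
    d=(np.linalg.inv(K)@np.c_[px,np.ones(len(px))].T).T@R; c=-R.T@t
    return c+d*((z-c[2])/d[:,2])[:,None]
def proj(n,P):
    K,R,t,r=cam(n); return cv2.projectPoints(np.atleast_2d(P).astype(float),r,t,K,None)[0][:,0]
def potatoes(n,im,z,amin=60):
    h=cv2.cvtColor(im,cv2.COLOR_RGB2HSV)
    m=cv2.inRange(h,(10,110,110),(32,255,255)); m=cv2.morphologyEx(m,cv2.MORPH_OPEN,np.ones((3,3)))
    out=[]
    for c in cv2.findContours(m,cv2.RETR_EXTERNAL,cv2.CHAIN_APPROX_NONE)[0]:
        a=cv2.contourArea(c)
        if not amin<a<900: continue
        M=cv2.moments(c); u=(M['m10']/M['m00'],M['m01']/M['m00'])
        W=cast(n,c[:,0],z)[:,:2]*1000
        (_, (w,l),_)=r=cv2.minAreaRect(W.astype(np.float32)); b=cv2.boxPoints(r)
        e=[b[1]-b[0],b[2]-b[1]]; e=max(e,key=np.linalg.norm); ang=np.degrees(np.arctan2(e[1],e[0]))%180
        C=cast(n,u,z)[0]
        if -0.6<C[1]<.6 and .3<C[0]<.9: out.append((u,C,r[0],sorted((w,l)),ang,a))
    return out
E
python3 - <<'E'
from h import *
np.set_printoptions(precision=3,suppress=True)
im={n:eyes.read_camera(n) for n in("top","scene")}
for n in im:
    for u,C,rc,s,ang,a in potatoes(n,im[n],.03): print(n,np.round(u,1),C,"box",np.round(rc),"size",np.round(s),"long axis deg",round(ang,1),a)
for n,p in (("tray",[(118,220),(198,196),(201,231),(121,245)]),):
    print(n,cast("top",p,.036))
# tray and tub by colour
t=im["top"]; h=cv2.cvtColor(t,cv2.COLOR_RGB2HSV)
a=cv2.resize(t[185:255,105:345],None,fx=3.3,fy=3.3,interpolation=cv2.INTER_CUBIC)
b=cv2.resize(im["scene"][140:255,140:380],None,fx=3.3,fy=3.0,interpolation=cv2.INTER_CUBIC)
o=np.vstack([a,b]); cv2.imwrite("pics/c1.png",o[:600,:,::-1]); print(o.shape)
E
```

```text
top [273.4 229.7] [ 0.394 -0.259  0.03 ] box [ 393. -258.] size [61. 82.] long axis deg 86.6 301.5
top [233.6 226.6] [ 0.414 -0.112  0.03 ] box [ 415. -113.] size [ 62. 103.] long axis deg 76.1 365.5
top [266.2 200.9] [ 0.507 -0.239  0.03 ] box [ 510. -241.] size [ 65. 102.] long axis deg 107.5 359.0
top [230.9 198. ] [ 0.527 -0.106  0.03 ] box [ 528. -107.] size [ 63. 101.] long axis deg 82.7 354.5
top [347.8 187.9] [ 0.541 -0.554  0.03 ] box [ 543. -553.] size [45. 58.] long axis deg 86.6 130.0
top [122.8 188. ] [0.591 0.306 0.03 ] box [590. 302.] size [ 99. 118.] long axis deg 176.7 534.5
scene [353.9 237.8] [ 0.525 -0.569  0.03 ] box [ 525. -569.] size [56. 58.] long axis deg 32.6 182.5
scene [246.6 214.1] [ 0.384 -0.274  0.03 ] box [ 384. -271.] size [ 74. 101.] long axis deg 90.9 328.0
scene [220.8 192.4] [ 0.411 -0.114  0.03 ] box [ 412. -110.] size [ 67. 156.] long axis deg 63.6 337.0
scene [256.8 190. ] [ 0.514 -0.183  0.03 ] box [ 520. -168.] size [ 96. 282.] long axis deg 78.2 743.5
tray [[0.463 0.317 0.036]
 [0.54  0.018 0.036]
 [0.403 0.009 0.036]
 [0.367 0.302 0.036]]
(576, 792, 3)
```

View pics/c1.png

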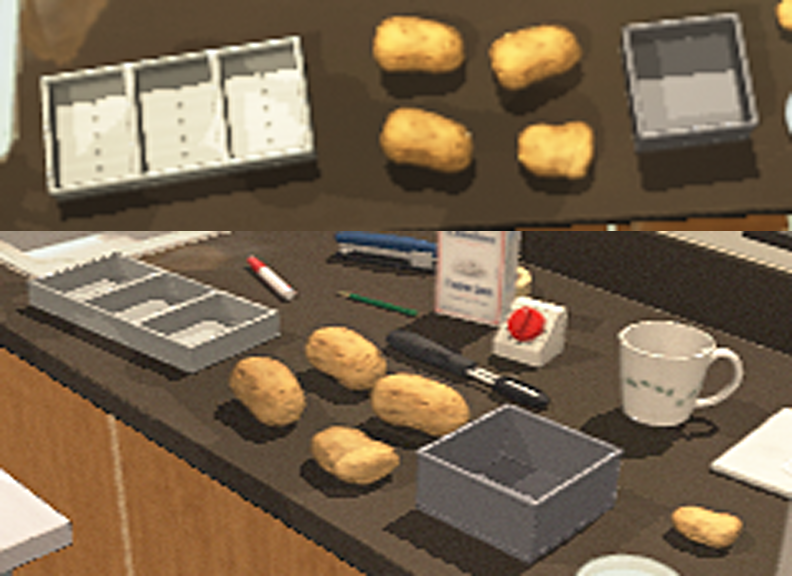

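The crop confirms the choice: the shorter, faceted piece at top pixel (273,230) is the largest cut piece, the other three nearby are whole, and the bits at (347,189) and (395,224) are too small. The fingers over a potato (about 102 mm) won't fit in an 88 mm pocket. I'll grip high and release with the tips just above the rim.

```bash
python3 - <<'E'
from h import *
np.set_printoptions(precision=3,suppress=True)
for nm,c,z in (("tray",[(42,78),(300,38),(314,155),(52,190)],.036),("tub",[(623,24),(740,14),(757,130),(635,140)],.068)):
    px=np.array(c)/3.3+[105,185]; W=cast("top",px,z)[:,:2]; e=[np.linalg.norm(W[i]-W[(i+1)%4]) for i in range(4)]
    d=(W[0]-W[1]+W[3]-W[2])/2; u=d/np.linalg.norm(d)
    print(nm,W.mean(0),"sides",np.array(e),"y-dir deg",np.degrees(np.arctan2(d[1],d[0])))
    if nm=="tray":
        for k in(1,0,-1): print("pocket",1-k,W.mean(0)+u*.098*k)
# scene check: divider tops of tray, crop px (scale 3.3,3.0, offset y 231 in stacked)
c=np.array([(30,280),(113,252),(279,315),(195,352)],float)
sc=np.c_[c[:,0]/3.3+140,(c[:,1]-231)/3+140]; W=cast("scene",sc,.036); print("tray via scene",W.mean(0),W)
for p,z in(((273.4,229.7),.018),): print("cut",cast("top",p,z))
E
```

```text
tray [0.455 0.165] sides [0.296 0.14  0.292 0.133] y-dir deg 95.28262805415004
pocket 0 [0.446 0.263]
pocket 1 [0.455 0.165]
pocket 2 [0.464 0.068]
tub [ 0.457 -0.411] sides [0.133 0.136 0.135 0.136] y-dir deg 91.65653399282685
tray via scene [0.455 0.16  0.036] [[ 0.377  0.303  0.036]
 [ 0.506  0.32   0.036]
 [ 0.534  0.017  0.036]
 [ 0.403 -0.002  0.036]]
cut [[ 0.397 -0.26   0.018]]
```

>>> apply_moves(delta_pos=[[0.4,-0.5,0],[0.4,-0.5,0],[0.4,-0.5,0],[0.4,-0.5,0],[0.4,-0.5,0],[0.4,-0.5,0],[0.4,-0.5,0]], dr=[[0,0,-0.96],[0,0,-0.96],[0,0,-0.96],[0,0,-0.96],[0,0,-0.96],[0,0,-0.96],[0,0,-0.96]], jaw=[0.9,0.9,0.9,0.9,0.9,0.9,0.9], force=30)

```text
time: 0.78
tool_pos: [0.3559, 0.2841, 0.2017]
tool_rot: [3.142, 0.002, 2.281]
contact_force: [0.5, -0.1, -0.0]
opening: 0.0827
grip_force: 0.0
```

>>> apply_moves(delta_pos=[[0.15,-0.5,-0.125],[0.15,-0.5,-0.125],[0.15,-0.5,-0.125],[0.15,-0.5,-0.125],[0.15,-0.5,-0.125],[0.15,-0.5,-0.125],[0.15,-0.5,-0.125]], dr=[[0,0,-0.96],[0,0,-0.96],[0,0,-0.96],[0,0,-0.96],[0,0,-0.96],[0,0,-0.96],[0,0,-0.96]], jaw=[0.9,0.9,0.9,0.9,0.9,0.9,0.9])

```text
time: 1.37
tool_pos: [0.4128, 0.0868, 0.1511]
tool_rot: [-3.14, -0.0, 1.802]
contact_force: [0.2, 0.7, 0.5]
opening: 0.0826
grip_force: 0.0
```

>>> apply_moves(delta_pos=[[0.006,-0.5025,-0.1],[0.006,-0.5025,-0.1],[0.006,-0.5025,-0.1],[0.006,-0.5025,-0.1],[0.006,-0.5025,-0.1],[0.006,-0.5025,-0.1],[0.006,-0.5025,-0.1],[0.006,-0.5025,-0.1]], dr=[[0,0,-0.96],[0,0,-0.96],[0,0,-0.96],[0,0,-0.96],[0,0,-0.96],[0,0,-0.96],[0,0,-0.96],[0,0,-0.96]], jaw=[0.9,0.9,0.9,0.9,0.9,0.9,0.9,0.9])

```text
time: 2.03
tool_pos: [0.4153, -0.1111, 0.1119]
tool_rot: [-3.141, -0.001, 1.327]
contact_force: [0.3, 0.6, 0.6]
opening: 0.0828
grip_force: 0.0
```

>>> apply_moves(delta_pos=[[0,0,-0.08],[0,0,-0.15],[0,0,-0.2],[0,0,-0.2175],[0,0,-0.2175],[0,0,-0.2175],[0,0,-0.2175],[0,0,-0.2175]], dr=[[0,0,0],[0,0,0],[0,0,0],[0,0,0],[0,0,0],[0,0,0],[0,0,0],[0,0,0]], jaw=[0.9,0.9,0.9,0.9,0.9,0.4,0.4,0.4])

```text
time: 2.7
tool_pos: [0.4161, -0.1127, 0.026]
tool_rot: [3.139, 0.0, 1.326]
contact_force: [0.8, -0.2, -1.0]
opening: 0.0671
grip_force: 0.0
```

>>> apply_moves(delta_pos=[[0,0,0],[0,0,0],[0,0,0],[0,0,0.1],[0,0,0.15],[0,0,0.15]], dr=[[0,0,0],[0,0,0],[0,0,0],[0,0,0],[0,0,0],[0,0,0]], jaw=[0.4,0.4,0.4,0.4,0.4,0.4])

```text
time: 3.2
tool_pos: [0.4175, -0.1138, 0.0882]
tool_rot: [3.135, 0.001, 1.326]
contact_force: [0.6, -0.4, 0.3]
opening: 0.0369
grip_force: 0.0
```

```bash
python3 - <<'E'
from h import *
cv2.imwrite("pics/g1.png",cv2.resize(eyes.read_camera("scene")[90:270,110:350],None,fx=3,fy=3)[:,:,::-1])
E
```

```text
(no output)
```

View pics/g1.png

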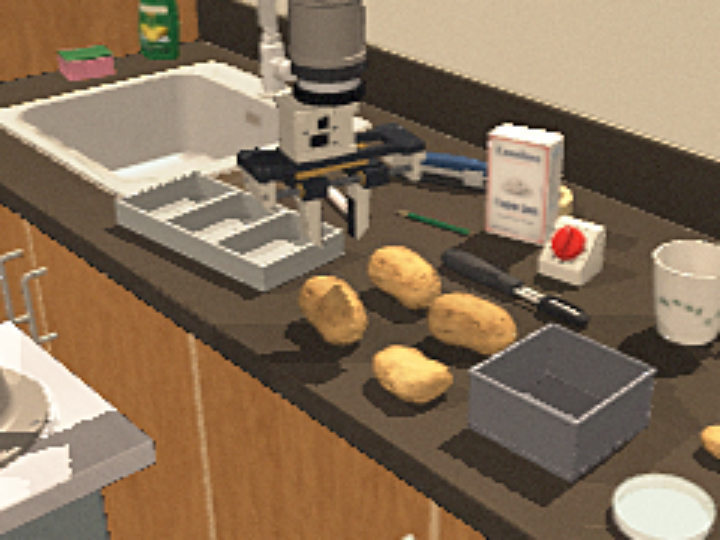

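The opening is 37 mm with no grip: the fingers came up empty, and the potato is still at scene (221,192). I'll reopen, go down again and let the fingers settle before lifting.

>>> apply_moves(delta_pos=[[0,0,0],[0,0,0],[0,0,0],[0,0,0],[0,0,0],[0,0,0],[0,0,0],[0,0,0]], dr=[[0,0,0],[0,0,0],[0,0,0],[0,0,0],[0,0,0],[0,0,0],[0,0,0],[0,0,0]], jaw=[0.9,0.9,0.9,0.9,0.9,0.9,0.9,0.9])

```text
time: 3.92
tool_pos: [0.415, -0.1126, 0.0846]
tool_rot: [-3.141, -0.0, 1.326]
contact_force: [-0.3, -0.1, 0.2]
opening: 0.0819
grip_force: 0.0
```

>>> apply_moves(delta_pos=[[0,0,-0.05],[0,0,-0.1],[0,0,-0.16],[0,0,-0.16],[0,0,-0.16],[0,0,-0.16],[0,0,-0.16],[0,0,-0.16]], dr=[[0,0,0],[0,0,0],[0,0,0],[0,0,0],[0,0,0],[0,0,0],[0,0,0],[0,0,0]], jaw=[0.9,0.9,0.9,0.9,0.5,0.5,0.5,0.5])

```text
time: 4.58
tool_pos: [0.4159, -0.113, 0.0219]
tool_rot: [3.139, 0.0, 1.326]
contact_force: [-0.6, -0.2, 0.4]
opening: 0.0606
grip_force: 0.0
```

>>> apply_moves(delta_pos=[[0,0,0],[0,0,0],[0,0,0]], dr=[[0,0,0],[0,0,0],[0,0,0]], jaw=[0.5,0.5,0.5])

```text
time: 4.83
tool_pos: [0.4143, -0.1124, 0.0212]
tool_rot: [-3.14, 0.0, 1.326]
contact_force: [-4.7, -0.4, 7.4]
opening: 0.0464
grip_force: 4.1
```

>>> apply_moves(delta_pos=[[0,0,0],[0,0,0],[0,0,0],[0,0,0],[0,0,0]], dr=[[0,0,0],[0,0,0],[0,0,0],[0,0,0],[0,0,0]], jaw=[0.4,0.4,0.4,0.4,0.4])

```text
time: 5.25
tool_pos: [0.4144, -0.113, 0.0226]
tool_rot: [-3.141, 0.001, 1.327]
contact_force: [-9.6, -1.6, 25.7]
opening: 0.0389
grip_force: 28.7
```

```bash
python3 - <<'E'
from h import *
a=eyes.read_camera("scene")[140:230,160:290]; b=eyes.read_camera("top")[180:250,200:300]
a=cv2.resize(a,(520,360)); b=cv2.resize(b,(514,360)); 
o=np.hstack([a,b]); o=cv2.resize(o,(800,280)); cv2.imwrite("pics/g2.png",o[:,:,::-1]); print(proj("scene",telemetry.observe()['tool_pos']))
E
```

```text
[[221.44165315 193.95994735]]
```

View pics/g2.png

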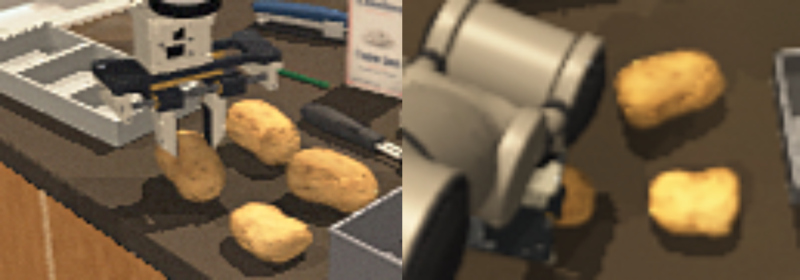

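```bash
python3 - <<'E'
from h import *
c=np.array([np.cos(np.radians(-14)),np.sin(np.radians(-14))])
for z in(.0226,.035,.045):
  for d in(-.039,-.0195,.0195,.039):
    p=proj("scene",[*(np.array([.4144,-.113])+d*c),z])[0]; print(z,d,np.round(p,1),"crop",np.round((p-[160,140])*[3.095,3.11]))
E
```

```text
0.0226 -0.039 [210.9 196.6] crop [157. 176.]
0.0226 -0.0195 [216.2 195.3] crop [174. 172.]
0.0226 0.0195 [226.6 192.6] crop [206. 164.]
0.0226 0.039 [231.7 191.3] crop [222. 160.]
0.035 -0.039 [210.7 193.4] crop [157. 166.]
0.035 -0.0195 [216.1 192.1] crop [173. 162.]
0.035 0.0195 [226.5 189.5] crop [206. 154.]
0.035 0.039 [231.7 188.2] crop [222. 150.]
0.045 -0.039 [210.6 190.8] crop [157. 158.]
0.045 -0.0195 [215.9 189.5] crop [173. 154.]
0.045 0.0195 [226.5 186.9] crop [206. 146.]
0.045 0.039 [231.6 185.6] crop [222. 142.]
```

The fingertips appear at crop (170,158), which puts them near z≈0.043, about 20 mm above the reported TCP. The 39 mm opening and the upward wedge force agree. I'll open and regrip lower.

>>> apply_moves(delta_pos=[[0,0,0],[0,0,0],[0,0,0],[0,0,0],[0,0,0],[0,0,0],[0,0,0],[0,0,0]], dr=[[0,0,0],[0,0,0],[0,0,0],[0,0,0],[0,0,0],[0,0,0],[0,0,0],[0,0,0]], jaw=[0.9,0.9,0.9,0.9,0.9,0.9,0.9,0.9])

```text
time: 6.02
tool_pos: [0.4151, -0.1126, 0.0206]
tool_rot: [-3.141, -0.0, 1.326]
contact_force: [0.6, -0.0, 0.3]
opening: 0.0818
grip_force: 0.0
```

>>> apply_moves(delta_pos=[[0,0,-0.02],[0,0,-0.035],[0,0,-0.035],[0,0,-0.035],[0,0,-0.035],[0,0,-0.035],[0,0,-0.035],[0,0,-0.035]], dr=[[0,0,0],[0,0,0],[0,0,0],[0,0,0],[0,0,0],[0,0,0],[0,0,0],[0,0,0]], jaw=[0.9,0.9,0.5,0.5,0.5,0.5,0.5,0.5])

```text
time: 6.68
tool_pos: [0.4151, -0.1126, 0.0068]
tool_rot: [3.141, 0.0, 1.326]
contact_force: [-0.1, -0.3, -0.7]
opening: 0.0588
grip_force: 29.3
```

>>> apply_moves(delta_pos=[[0,0,0],[0,0,0],[0,0,0]], dr=[[0,0,0],[0,0,0],[0,0,0]], jaw=[0.5,0.5,0.5])

```text
time: 6.93
tool_pos: [0.4151, -0.1126, 0.0068]
tool_rot: [3.141, 0.0, 1.326]
contact_force: [0.1, 0.2, -0.8]
opening: 0.0588
grip_force: 29.3
```

>>> apply_moves(delta_pos=[[0,0,0.08],[0,0,0.16],[0,0,0.25],[0,0.1,0.25],[0,0.2,0.25],[0,0.2,0.25],[0,0.2,0.25],[0,0.2,0.25]], dr=[[0,0,0],[0,0,0],[0,0,-0.1],[0,0,-0.3],[0,0,-0.5],[0,0,-0.7],[0,0,-0.826],[0,0,-0.826]], jaw=[0.5,0.5,0.5,0.5,0.5,0.5,0.5,0.5], force=35)

```text
time: 7.6
tool_pos: [0.415, -0.0319, 0.1069]
tool_rot: [3.141, -0.0, 0.912]
contact_force: [1.1, -0.5, -1.6]
opening: 0.0588
grip_force: 34.1
```

>>> apply_moves(delta_pos=[[0.01,0.08,0],[0.02,0.16,0],[0.02,0.24,0],[0.03,0.32,0],[0.04,0.4,0],[0.04,0.4,0]], dr=[[0,0,-0.2],[0,0,-0.4],[0,0,-0.6],[0,0,-0.8],[0,0,-0.826],[0,0,-0.826]], jaw=[0.5,0.5,0.5,0.5,0.5,0.5])

```text
time: 8.1
tool_pos: [0.4317, 0.1314, 0.1068]
tool_rot: [-3.141, -0.002, 0.504]
contact_force: [-0.5, 0.2, -0.5]
opening: 0.0583
grip_force: 34.1
```

>>> apply_moves(delta_pos=[[0.01,0.08,0],[0.02,0.16,0],[0.03,0.24,0],[0.04,0.3,0],[0.04,0.339,0],[0.04,0.339,0],[0.04,0.339,-0.05],[0.04,0.339,-0.1]], dr=[[0,0,-0.2],[0,0,-0.4],[0,0,-0.6],[0,0,-0.8],[0,0,-0.826],[0,0,-0.826],[0,0,-0.826],[0,0,-0.826]], jaw=[0.5,0.5,0.5,0.5,0.5,0.5,0.5,0.5])

```text
time: 8.77
tool_pos: [0.448, 0.2624, 0.0669]
tool_rot: [-3.141, -0.002, 0.089]
contact_force: [0.2, 0.4, -1.6]
opening: 0.0588
grip_force: 34.1
```

```bash
python3 - <<'E'
from h import *
a=eyes.read_camera("scene")[100:200,120:250]; b=eyes.read_camera("top")[170:250,100:210]
o=np.hstack([cv2.resize(a,(400,308)),cv2.resize(b,(400,308))]); cv2.imwrite("pics/g3.png",o[:,:,::-1])
E
```

```text
(no output)
```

View pics/g3.png

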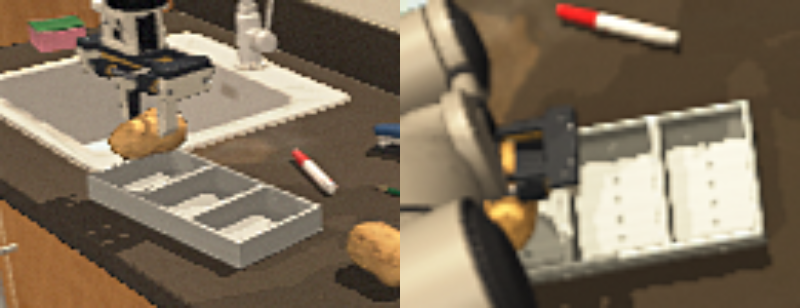

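The potato is held, and in both views it sits over pocket 0. Next is the careful lowering.

>>> apply_moves(delta_pos=[[0,0,-0.03],[0,0,-0.06],[0,0,-0.09],[0,0,-0.105],[0,0,-0.115],[0,0,-0.115]], dr=[[0,0,0],[0,0,0],[0,0,0],[0,0,0],[0,0,0],[0,0,0]], jaw=[0.5,0.5,0.5,0.5,0.5,0.5])

```text
time: 9.37
tool_pos: [0.4471, 0.2624, 0.0207]
tool_rot: [3.141, 0.001, 0.087]
contact_force: [0.3, 0.2, -1.9]
opening: 0.0583
grip_force: 34.1
```

>>> apply_moves(delta_pos=[[0,0,-0.005],[0,0,-0.01],[0,0,-0.01]], dr=[[0,0,0],[0,0,0],[0,0,0]], jaw=[0.5,0.5,0.5])

```text
time: 9.62
tool_pos: [0.4472, 0.263, 0.017]
tool_rot: [3.142, -0.0, 0.087]
contact_force: [-0.3, 0.3, -1.8]
opening: 0.059
grip_force: 34.1
```

>>> apply_moves(delta_pos=[[0,0,0],[0,0,0],[0,0,0],[0,0,0],[0,0,0.06],[0,0,0.12],[0,0,0.18],[0,0,0.18]], dr=[[0,0,0],[0,0,0],[0,0,0],[0,0,0],[0,0,0],[0,0,0],[0,0,0],[0,0,0]], jaw=[0.72,0.8,0.82,0.82,0.82,0.82,0.82,0.82])

```text
time: 10.28
tool_pos: [0.4498, 0.2642, 0.0932]
tool_rot: [-3.139, -0.008, 0.087]
contact_force: [0.5, 1.0, 0.9]
opening: 0.0755
grip_force: 0.0
```

```bash
python3 - <<'E'
from h import *
a=eyes.read_camera("scene"); b=eyes.read_camera("top")
for u,C,rc,s,ang,ar in potatoes("scene",a,.034): print("scene",np.round(u,1),np.round(C,3),np.round(s),ang)
for u,C,rc,s,ang,ar in potatoes("top",b,.030): print("top",np.round(u,1),np.round(rc),np.round(s),ang)
o=np.hstack([cv2.resize(a[100:200,120:250],(400,308)),cv2.resize(b[170:250,100:210],(400,308))]); cv2.imwrite("pics/g4.png",o[:,:,::-1])
E
```

```text
scene [353.9 237.8] [ 0.52  -0.572  0.034] [56. 57.] 109.81993
scene [246.4 214.1] [ 0.38  -0.278  0.034] [ 74. 103.] 90.85297
scene [256.8 190.1] [ 0.508 -0.189  0.034] [ 98. 277.] 83.00495
scene [169.2 154.3] [0.45  0.272 0.034] [ 87. 140.] 17.468111
top [273.3 229.7] [ 393. -258.] [61. 82.] 86.60457
top [132.4 227. ] [433. 265.] [57. 73.] 176.66612
top [266.4 200.7] [ 510. -240.] [ 64. 101.] 107.1324
top [230.9 197.9] [ 529. -107.] [60. 99.] 86.65449
top [347.8 188. ] [ 543. -553.] [45. 58.] 86.643845
top [128.8 186.2] [599. 281.] [58. 98.] 1.698301
```

View pics/g4.png

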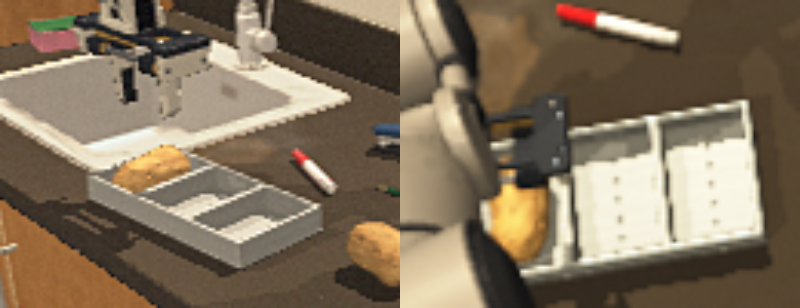

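Potato A lies flat in pocket 0. Before the next reach I'll check the clearance from the far potato to the peeler.

```bash
python3 - <<'E'
from h import *
b=eyes.read_camera("top")
print(np.round(cast("top",[(222,180),(231,178),(240,176),(278,174)],.013),3))
o=cv2.resize(b[160:245,205:300],(760,600*85*8//(85*8)),interpolation=cv2.INTER_CUBIC); o=cv2.resize(b[160:230,210:290],(640,560),interpolation=cv2.INTER_CUBIC)
cv2.imwrite("pics/p1.png",o[:,:,::-1])
E
```

```text
[[ 0.608 -0.074  0.013]
 [ 0.615 -0.109  0.013]
 [ 0.621 -0.144  0.013]
 [ 0.621 -0.293  0.013]]
```

View pics/p1.png

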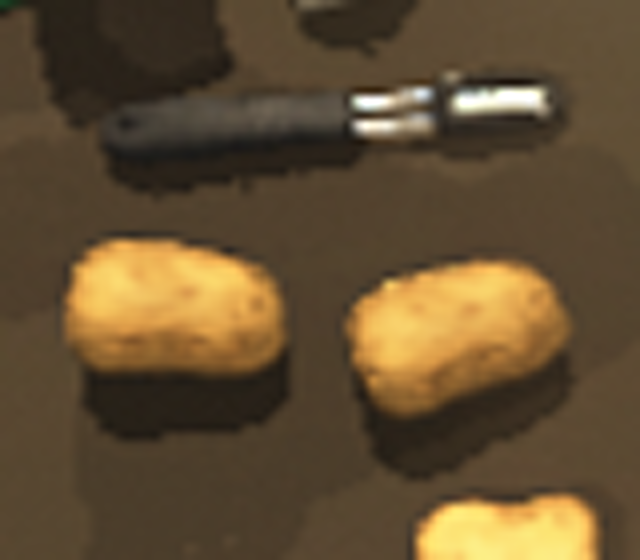

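The peeler's near edge is at about x=0.608 and the finger backs reach about 0.588, so there is clearance. Going for potato B.

>>> apply_moves(delta_pos=[[0.02,-0.08,0],[0.03,-0.16,0],[0.05,-0.24,0],[0.07,-0.3,0],[0.07,-0.3,0]], dr=[[0,0,0.23],[0,0,0.46],[0,0,0.7],[0,0,0.919],[0,0,0.919]], jaw=[0.87,0.87,0.87,0.87,0.87])

```text
time: 10.85
tool_pos: [0.4755, 0.1393, 0.0875]
tool_rot: [3.141, 0.002, 0.549]
contact_force: [1.0, -0.5, 0.0]
opening: 0.0801
grip_force: 0.0
```

>>> apply_moves(delta_pos=[[0.02,-0.1,0],[0.03,-0.2,0],[0.05,-0.3,0],[0.07,-0.35,0],[0.07,-0.35,0]], dr=[[0,0,0.23],[0,0,0.46],[0,0,0.7],[0,0,0.919],[0,0,0.919]], jaw=[0.87,0.87,0.87,0.87,0.87])

```text
time: 11.27
tool_pos: [0.5042, -0.0011, 0.0878]
tool_rot: [3.141, 0.001, 1.008]
contact_force: [-0.5, -0.4, 0.5]
opening: 0.0798
grip_force: 0.0
```

>>> apply_moves(delta_pos=[[0.02,-0.08,0],[0.03,-0.16,0],[0.05,-0.24,0],[0.065,-0.275,0],[0.065,-0.275,0],[0.065,-0.275,0]], dr=[[0,0,0.23],[0,0,0.46],[0,0,0.7],[0,0,0.919],[0,0,0.919],[0,0,0.919]], jaw=[0.87,0.87,0.87,0.87,0.87,0.87])

```text
time: 11.77
tool_pos: [0.5285, -0.1063, 0.0876]
tool_rot: [-3.139, -0.001, 1.46]
contact_force: [0.5, 1.0, 0.2]
opening: 0.0798
grip_force: 0.0
```

>>> apply_moves(delta_pos=[[0,0,-0.06],[0,0,-0.12],[0,0,-0.18],[0,0,-0.205],[0,0,-0.205],[0,0,-0.205],[0,0,-0.205],[0,0,-0.205]], dr=[[0,0,0],[0,0,0],[0,0,0],[0,0,0],[0,0,0],[0,0,0],[0,0,0],[0,0,0]], jaw=[0.87,0.87,0.87,0.87,0.87,0.5,0.5,0.5])

```text
time: 12.43
tool_pos: [0.5298, -0.1069, 0.0081]
tool_rot: [3.14, 0.0, 1.465]
contact_force: [-2.0, 0.3, 1.3]
opening: 0.064
grip_force: 0.6
```

>>> apply_moves(delta_pos=[[0,0,0],[0,0,0],[0,0,0],[0,0,0],[0,0,0]], dr=[[0,0,0],[0,0,0],[0,0,0],[0,0,0],[0,0,0]], jaw=[0.5,0.5,0.5,0.5,0.5])

```text
time: 12.85
tool_pos: [0.5295, -0.107, 0.0079]
tool_rot: [3.14, 0.0, 1.465]
contact_force: [-1.5, 1.1, 6.8]
opening: 0.058
grip_force: 34.8
```

>>> apply_moves(delta_pos=[[0,0,0.08],[0,0,0.16],[0,0,0.225],[-0.02,0.05,0.225],[-0.04,0.1,0.225],[-0.05,0.15,0.225],[-0.05,0.15,0.225],[-0.05,0.15,0.225]], dr=[[0,0,0],[0,0,0],[0,0,-0.1],[0,0,-0.3],[0,0,-0.5],[0,0,-0.7],[0,0,-0.919],[0,0,-0.919]], jaw=[0.5,0.5,0.5,0.5,0.5,0.5,0.5,0.5])

```text
time: 13.52
tool_pos: [0.509, -0.0462, 0.0972]
tool_rot: [3.141, -0.0, 1.003]
contact_force: [0.9, -0.3, -2.3]
opening: 0.0581
grip_force: 34.3
```

>>> apply_moves(delta_pos=[[-0.02,0.08,0],[-0.04,0.16,0],[-0.06,0.24,0],[-0.07,0.3,0],[-0.07,0.3,0]], dr=[[0,0,-0.2],[0,0,-0.4],[0,0,-0.65],[0,0,-0.919],[0,0,-0.919]], jaw=[0.5,0.5,0.5,0.5,0.5])

```text
time: 13.93
tool_pos: [0.4802, 0.0761, 0.0969]
tool_rot: [-3.141, -0.0, 0.545]
contact_force: [-0.6, -0.5, -1.5]
opening: 0.0578
grip_force: 34.3
```

>>> apply_moves(delta_pos=[[-0.02,0.06,0],[-0.04,0.12,0],[-0.06,0.18,0],[-0.065,0.2275,0],[-0.065,0.2275,0],[-0.065,0.2275,0],[-0.065,0.2275,-0.05],[-0.065,0.2275,-0.1]], dr=[[0,0,-0.2],[0,0,-0.4],[0,0,-0.65],[0,0,-0.919],[0,0,-0.919],[0,0,-0.919],[0,0,-0.919],[0,0,-0.919]], jaw=[0.5,0.5,0.5,0.5,0.5,0.5,0.5,0.5])

```text
time: 14.6
tool_pos: [0.457, 0.1629, 0.0573]
tool_rot: [3.141, -0.004, 0.091]
contact_force: [0.0, -0.2, -2.0]
opening: 0.0577
grip_force: 34.3
```

>>> apply_moves(delta_pos=[[0,0,-0.025],[0,0,-0.05],[0,0,-0.075],[0,0,-0.09],[0,0,-0.1],[0,0,-0.1],[0,0,-0.1]], dr=[[0,0,0],[0,0,0],[0,0,0],[0,0,0],[0,0,0],[0,0,0],[0,0,0]], jaw=[0.5,0.5,0.5,0.5,0.5,0.5,0.5])

```text
time: 15.18
tool_pos: [0.4554, 0.1635, 0.0169]
tool_rot: [3.141, -0.0, 0.087]
contact_force: [-0.9, 0.7, -0.4]
opening: 0.0576
grip_force: 34.3
```

>>> apply_moves(delta_pos=[[0,0,0],[0,0,0],[0,0,0],[0,0,0],[0,0,0.06],[0,0,0.12],[0,0,0.18],[0,0,0.18]], dr=[[0,0,0],[0,0,0],[0,0,0],[0,0,0],[0,0,0],[0,0,0],[0,0,0],[0,0,0]], jaw=[0.72,0.8,0.82,0.82,0.82,0.82,0.82,0.82])

```text
time: 15.85
tool_pos: [0.4579, 0.1647, 0.093]
tool_rot: [-3.141, -0.008, 0.087]
contact_force: [0.5, 0.1, 0.2]
opening: 0.0751
grip_force: 0.0
```

```bash
python3 - <<'E'
from h import *
a=eyes.read_camera("scene"); b=eyes.read_camera("top")
for u,C,rc,s,ang,ar in potatoes("scene",a,.034): print("scene",np.round(u,1),np.round(C,3),np.round(rc),np.round(s),round(ang))
for u,C,rc,s,ang,ar in potatoes("top",b,.030): print("top",np.round(u,1),np.round(rc),np.round(s),round(ang,1))
E
```

```text
scene [353.7 238.1] [ 0.519 -0.572  0.034] [ 518. -571.] [55. 58.] 121
scene [246.4 214.1] [ 0.38  -0.278  0.034] [ 380. -274.] [ 74. 103.] 91
scene [266.6 197. ] [ 0.5   -0.245  0.034] [ 503. -244.] [ 93. 133.] 47
scene [184.9 161.3] [0.459 0.171 0.034] [462. 171.] [ 84. 135.] 15
scene [169.2 154.3] [0.451 0.272 0.034] [454. 270.] [ 88. 142.] 21
top [273.3 229.7] [ 393. -258.] [61. 82.] 86.6
top [159.3 223.8] [441. 165.] [52. 79.] 0.5
top [266.3 200.7] [ 510. -240.] [ 64. 101.] 107.5
top [347.8 187.9] [ 543. -553.] [45. 58.] 86.6
```

>>> apply_moves(delta_pos=[[0.01,-0.08,0],[0.02,-0.16,0],[0.04,-0.26,0],[0.05,-0.34,0],[0.05,-0.34,0]], dr=[[0,0,-0.23],[0,0,-0.46],[0,0,-0.7],[0,0,-0.908],[0,0,-0.908]], jaw=[0.87,0.87,0.87,0.87,0.87])

```text
time: 16.37
tool_pos: [0.4753, 0.0233, 0.0875]
tool_rot: [3.14, 0.001, -0.377]
contact_force: [0.6, 0.2, -0.2]
opening: 0.0801
grip_force: 0.0
```

>>> apply_moves(delta_pos=[[0.01,-0.1,0],[0.02,-0.2,0],[0.04,-0.3,0],[0.05,-0.36,0],[0.05,-0.36,0]], dr=[[0,0,-0.23],[0,0,-0.46],[0,0,-0.7],[0,0,-0.908],[0,0,-0.908]], jaw=[0.87,0.87,0.87,0.87,0.87])

```text
time: 16.78
tool_pos: [0.4955, -0.12, 0.0876]
tool_rot: [3.141, -0.0, -0.83]
contact_force: [-0.9, 0.3, -0.8]
opening: 0.0799
grip_force: 0.0
```

>>> apply_moves(delta_pos=[[0.01,-0.08,0],[0.02,-0.16,0],[0.03,-0.25,0],[0.0375,-0.31,0],[0.0375,-0.31,0],[0.0375,-0.31,0]], dr=[[0,0,-0.23],[0,0,-0.46],[0,0,-0.7],[0,0,-0.908],[0,0,-0.908],[0,0,-0.908]], jaw=[0.87,0.87,0.87,0.87,0.87,0.87])

```text
time: 17.28
tool_pos: [0.5094, -0.2395, 0.0873]
tool_rot: [3.14, 0.002, -1.274]
contact_force: [-0.5, 0.4, -1.2]
opening: 0.0797
grip_force: 0.0
```

>>> apply_moves(delta_pos=[[0,0,-0.06],[0,0,-0.12],[0,0,-0.18],[0,0,-0.205],[0,0,-0.205],[0,0,-0.205],[0,0,-0.205],[0,0,-0.205]], dr=[[0,0,0],[0,0,0],[0,0,0],[0,0,0],[0,0,0],[0,0,0],[0,0,0],[0,0,0]], jaw=[0.87,0.87,0.87,0.87,0.87,0.5,0.5,0.5])

```text
time: 17.95
tool_pos: [0.5108, -0.2402, 0.0082]
tool_rot: [-3.14, -0.002, -1.274]
contact_force: [-1.4, -0.7, 1.5]
opening: 0.0641
grip_force: 0.8
```

>>> apply_moves(delta_pos=[[0,0,0],[0,0,0],[0,0,0],[0,0,0],[0,0,0]], dr=[[0,0,0],[0,0,0],[0,0,0],[0,0,0],[0,0,0]], jaw=[0.5,0.5,0.5,0.5,0.5])

```text
time: 18.37
tool_pos: [0.5105, -0.2404, 0.008]
tool_rot: [-3.141, -0.001, -1.275]
contact_force: [-2.4, 1.5, 7.0]
opening: 0.0573
grip_force: 34.8
```

>>> apply_moves(delta_pos=[[0,0,0.08],[0,0,0.16],[0,0,0.225],[-0.01,0.06,0.225],[-0.02,0.12,0.225],[-0.03,0.2,0.225],[-0.03,0.2,0.225],[-0.03,0.2,0.225]], dr=[[0,0,0],[0,0,0],[0,0,0.1],[0,0,0.3],[0,0,0.5],[0,0,0.7],[0,0,0.908],[0,0,0.908]], jaw=[0.5,0.5,0.5,0.5,0.5,0.5,0.5,0.5])

```text
time: 19.03
tool_pos: [0.4979, -0.1586, 0.0971]
tool_rot: [-3.141, -0.0, -0.815]
contact_force: [-0.1, -0.1, -1.9]
opening: 0.0574
grip_force: 34.3
```

>>> apply_moves(delta_pos=[[-0.01,0.08,0],[-0.02,0.16,0],[-0.03,0.24,0],[-0.04,0.3,0],[-0.04,0.3,0]], dr=[[0,0,0.2],[0,0,0.4],[0,0,0.65],[0,0,0.908],[0,0,0.908]], jaw=[0.5,0.5,0.5,0.5,0.5])

```text
time: 19.45
tool_pos: [0.4812, -0.0369, 0.0968]
tool_rot: [-3.141, 0.001, -0.362]
contact_force: [-0.2, -0.0, -2.1]
opening: 0.0573
grip_force: 34.3
```

>>> apply_moves(delta_pos=[[-0.01,0.07,0],[-0.02,0.14,0],[-0.03,0.2,0],[-0.045,0.2675,0],[-0.045,0.2675,0],[-0.045,0.2675,0],[-0.045,0.2675,-0.05],[-0.045,0.2675,-0.1]], dr=[[0,0,0.2],[0,0,0.4],[0,0,0.65],[0,0,0.908],[0,0,0.908],[0,0,0.908],[0,0,0.908],[0,0,0.908]], jaw=[0.5,0.5,0.5,0.5,0.5,0.5,0.5,0.5])

```text
time: 20.12
tool_pos: [0.4662, 0.0656, 0.0573]
tool_rot: [3.141, -0.004, 0.081]
contact_force: [-0.5, 0.3, -2.5]
opening: 0.0572
grip_force: 34.3
```

>>> apply_moves(delta_pos=[[0,0,-0.025],[0,0,-0.05],[0,0,-0.075],[0,0,-0.09],[0,0,-0.1],[0,0,-0.1],[0,0,-0.1]], dr=[[0,0,0],[0,0,0],[0,0,0],[0,0,0],[0,0,0],[0,0,0],[0,0,0]], jaw=[0.5,0.5,0.5,0.5,0.5,0.5,0.5])

```text
time: 20.7
tool_pos: [0.4645, 0.0665, 0.0169]
tool_rot: [3.141, -0.0, 0.085]
contact_force: [-0.7, 0.4, -2.6]
opening: 0.057
grip_force: 34.3
```

>>> apply_moves(delta_pos=[[0,0,0],[0,0,0],[0,0,0],[0,0,0],[0,0,0.06],[0,0,0.12],[0,0,0.18],[0,0,0.18]], dr=[[0,0,0],[0,0,0],[0,0,0],[0,0,0],[0,0,0],[0,0,0],[0,0,0],[0,0,0]], jaw=[0.72,0.8,0.82,0.82,0.82,0.82,0.82,0.82])

```text
time: 21.37
tool_pos: [0.4669, 0.0671, 0.0929]
tool_rot: [3.141, -0.008, 0.087]
contact_force: [1.6, 0.9, 0.5]
opening: 0.0751
grip_force: 0.0
```

>>> apply_moves(delta_pos=[[-0.01,-0.07,0],[-0.02,-0.14,0],[-0.04,-0.22,0],[-0.06,-0.28,0],[-0.06,-0.28,0]], dr=[[0,0,0.23],[0,0,0.46],[0,0,0.7],[0,0,0.949],[0,0,0.949]], jaw=[0.92,0.92,0.92,0.92,0.92])

```text
time: 21.78
tool_pos: [0.4389, -0.0481, 0.0884]
tool_rot: [3.141, 0.001, 0.567]
contact_force: [-0.3, -0.0, -0.5]
opening: 0.0843
grip_force: 0.0
```

>>> apply_moves(delta_pos=[[-0.01,-0.07,0],[-0.02,-0.14,0],[-0.04,-0.22,0],[-0.06,-0.28,0],[-0.06,-0.28,0]], dr=[[0,0,0.23],[0,0,0.46],[0,0,0.7],[0,0,0.949],[0,0,0.949]], jaw=[0.92,0.92,0.92,0.92,0.92])

```text
time: 22.2
tool_pos: [0.4155, -0.1601, 0.0885]
tool_rot: [3.141, 0.001, 1.039]
contact_force: [0.3, -0.3, 0.1]
opening: 0.0841
grip_force: 0.0
```

>>> apply_moves(delta_pos=[[-0.01,-0.07,0],[-0.02,-0.14,0],[-0.04,-0.2,0],[-0.05,-0.255,0],[-0.05,-0.255,0],[-0.05,-0.255,-0.07],[-0.05,-0.255,-0.14],[-0.05,-0.255,-0.14]], dr=[[0,0,0.23],[0,0,0.46],[0,0,0.7],[0,0,0.949],[0,0,0.949],[0,0,0.949],[0,0,0.949],[0,0,0.949]], jaw=[0.92,0.92,0.92,0.92,0.92,0.92,0.92,0.92])

```text
time: 22.87
tool_pos: [0.3939, -0.2558, 0.0289]
tool_rot: [-3.135, -0.005, 1.507]
contact_force: [-2.0, 1.1, 0.9]
opening: 0.0843
grip_force: 0.0
```

>>> apply_moves(delta_pos=[[0,0,-0.03],[0,0,-0.06],[0,0,-0.07],[0,0,-0.07]], dr=[[0,0,0],[0,0,0],[0,0,0],[0,0,0]], jaw=[0.92,0.92,0.92,0.92])

```text
time: 23.2
tool_pos: [0.3961, -0.258, 0.0047]
tool_rot: [-3.141, -0.001, 1.509]
contact_force: [0.6, -0.6, -0.1]
opening: 0.0843
grip_force: 0.0
```

```bash
python3 - <<'E'
from h import *
s=telemetry.observe(); p=s['tool_pos']; print(p)
im=eyes.read_camera("scene"); a=im[185:235,205:285]; a=cv2.resize(a,(480,300)); b=cv2.resize(im[110:200,140:250],(320,300))
cv2.imwrite("pics/g5.png",np.hstack([a,b])[:,:,::-1])
c=np.array([np.cos(np.radians(-3.4)),np.sin(np.radians(-3.4))])
for z in(.005,.02,.035):
  for d in(-.06,-.042,.042): print(z,d,np.round((proj("scene",[*(p[:2]+d*c),z])[0]-[205,185])*6))
E
```

```text
[ 0.39614822 -0.25803205  0.00472078]
0.005 -0.06 [154. 235.]
0.005 -0.042 [182. 223.]
0.005 0.042 [307. 168.]
0.02 -0.06 [153. 210.]
0.02 -0.042 [182. 198.]
0.02 0.042 [307. 144.]
0.035 -0.06 [153. 186.]
0.035 -0.042 [181. 174.]
0.035 0.042 [307. 120.]
```

View pics/g5.png

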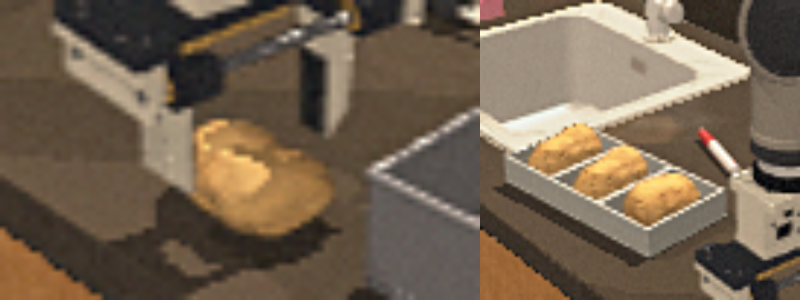

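All three potatoes lie in their pockets. At the cut piece the tips at crop (145,172)–(190,193) still appear 20–28 mm above the reported TCP, so I'll step down while watching the force.

>>> apply_moves(delta_pos=[[0,0,-0.015],[0,0,-0.025],[0,0,-0.025]], dr=[[0,0,0],[0,0,0],[0,0,0]], jaw=[0.92,0.92,0.92])

```text
time: 23.5
tool_pos: [0.3959, -0.2588, -0.0055]
tool_rot: [-3.141, -0.0, 1.51]
contact_force: [0.6, -0.4, 0.9]
opening: 0.0843
grip_force: 0.0
```

>>> apply_moves(delta_pos=[[0,0,-0.008],[0,0,-0.015],[0,0,-0.015]], dr=[[0,0,0],[0,0,0],[0,0,0]], jaw=[0.92,0.92,0.92])

```text
time: 23.75
tool_pos: [0.3958, -0.2588, -0.0117]
tool_rot: [-3.141, -0.0, 1.51]
contact_force: [0.7, -0.8, 0.5]
opening: 0.0842
grip_force: 0.0
```

>>> apply_moves(delta_pos=[[0,0,-0.005],[0,0,-0.005],[0,0,-0.005],[0,0,-0.005],[0,0,-0.005],[0,0,-0.005],[0,0,-0.005],[0,0,-0.005]], dr=[[0,0,0],[0,0,0],[0,0,0],[0,0,0],[0,0,0],[0,0,0],[0,0,0],[0,0,0]], jaw=[0.92,0.5,0.5,0.5,0.5,0.5,0.5,0.5])

```text
time: 24.42
tool_pos: [0.3961, -0.259, -0.0132]
tool_rot: [3.141, 0.0, 1.51]
contact_force: [0.2, 0.2, 1.2]
opening: 0.0597
grip_force: 34.9
```

>>> apply_moves(delta_pos=[[0,0,0],[0,0,0],[0,0,0]], dr=[[0,0,0],[0,0,0],[0,0,0]], jaw=[0.5,0.5,0.5])

```text
time: 24.67
tool_pos: [0.3961, -0.259, -0.0132]
tool_rot: [3.141, 0.0, 1.51]
contact_force: [-0.6, -0.0, 2.0]
opening: 0.0598
grip_force: 34.9
```

>>> apply_moves(delta_pos=[[0,0,0.08],[0,0,0.16],[0,0,0.24],[0,0,0.3],[0.03,-0.08,0.3],[0.06,-0.16,0.3],[0.09,-0.24,0.3],[0.12,-0.32,0.3]], dr=[[0,0,0],[0,0,0],[0,0,0],[0,0,0],[0,0,0.1],[0,0,0.175],[0,0,0.175],[0,0,0.175]], jaw=[0.5,0.5,0.5,0.5,0.5,0.5,0.5,0.5])

```text
time: 25.33
tool_pos: [0.4444, -0.3882, 0.1068]
tool_rot: [3.141, -0.0, 1.598]
contact_force: [0.9, -0.6, -0.9]
opening: 0.0597
grip_force: 34.9
```

>>> apply_moves(delta_pos=[[0.0325,-0.06,0],[0.0325,-0.06,0],[0.0325,-0.06,0],[0.0325,-0.06,0]], dr=[[0,0,0],[0,0,0],[0,0,0],[0,0,0]], jaw=[0.5,0.5,0.5,0.5])

```text
time: 25.67
tool_pos: [0.4564, -0.4099, 0.1059]
tool_rot: [-3.14, -0.002, 1.598]
contact_force: [0.0, -0.1, -1.2]
opening: 0.06
grip_force: 34.9
```

```bash
python3 - <<'E'
from h import *
a=eyes.read_camera("scene")[130:260,200:350]; b=eyes.read_camera("top")[170:250,240:350]
cv2.imwrite("pics/g6.png",np.hstack([cv2.resize(a,(400,347)),cv2.resize(b,(400,347))])[:,:,::-1])
E
```

```text
(no output)
```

View pics/g6.png

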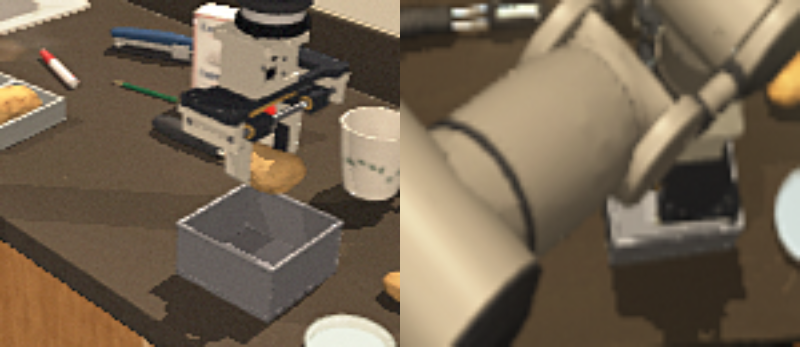

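The piece is held squarely above the tub. Next I'll lower, release and lift.

>>> apply_moves(delta_pos=[[0,0,-0.04],[0,0,-0.08],[0,0,-0.12],[0,0,-0.16],[0,0,-0.2],[0,0,-0.23],[0,0,-0.23],[0,0,-0.23]], dr=[[0,0,0],[0,0,0],[0,0,0],[0,0,0],[0,0,0],[0,0,0],[0,0,0],[0,0,0]], jaw=[0.5,0.5,0.5,0.5,0.5,0.5,0.5,0.5])

```text
time: 26.43
tool_pos: [0.4569, -0.4103, 0.0147]
tool_rot: [-3.141, -0.001, 1.598]
contact_force: [-0.8, 0.5, -0.9]
opening: 0.0596
grip_force: 34.9
```

>>> apply_moves(delta_pos=[[0,0,0],[0,0,0],[0,0,0],[0,0,0.07],[0,0,0.14],[0,0,0.22],[0,0,0.3],[0,0,0.35]], dr=[[0,0,0],[0,0,0],[0,0,0],[0,0,0],[0,0,0],[0,0,0],[0,0,0],[0,0,0]], jaw=[0.75,0.75,0.75,0.75,0.75,0.75,0.75,0.75])

```text
time: 27.1
tool_pos: [0.458, -0.4121, 0.1594]
tool_rot: [3.138, 0.004, 1.598]
contact_force: [0.4, -1.2, 0.3]
opening: 0.0689
grip_force: 0.0
```

>>> apply_moves(delta_pos=[[-0.05,0.08,0.05],[-0.1,0.18,0.1],[-0.12,0.28,0.1],[-0.12,0.4,0.1],[-0.12,0.5,0.1],[-0.12,0.5,0.1],[-0.12,0.5,0.1],[-0.12,0.5,0.1]], dr=[[0,0,0],[0,0,0],[0,0,0],[0,0,0],[0,0,0],[0,0,0],[0,0,0],[0,0,0]], jaw=[0.75,0.75,0.75,0.75,0.75,0.75,0.75,0.75])

```text
time: 27.77
tool_pos: [0.4096, -0.2113, 0.1957]
tool_rot: [3.14, 0.002, 1.599]
contact_force: [0.4, -0.1, -0.9]
opening: 0.069
grip_force: 0.0
```

```bash
python3 - <<'E'
from h import *
a=eyes.read_camera("scene")[130:260,130:350]; b=eyes.read_camera("top")[165:250,110:345]
cv2.imwrite("pics/g7.png",np.vstack([cv2.resize(a[:,:],(560,331)),cv2.resize(b,(560,203))])[:,:,::-1])
E
```

```text
(no output)
```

View pics/g7.png

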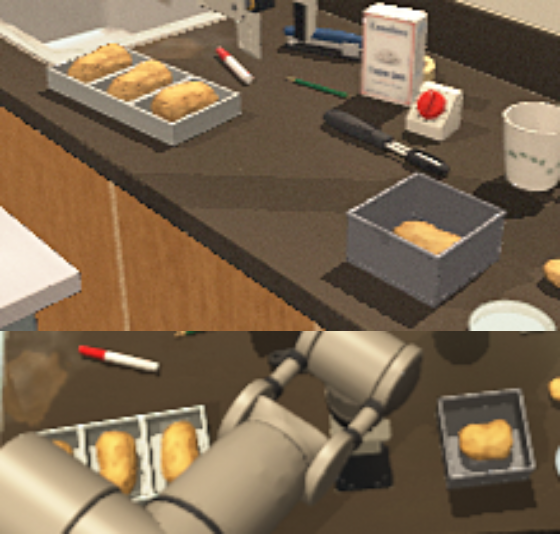

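The final picture shows a potato lying in each pocket, the cut piece in the tub, and the peeler and marker where they were.

```bash
python3 -c "
from cell import job; print(job.hand_in())"
```

```text
the job is handed in; nothing more can be done
None
```

I handed the job in at about 28 s: the last picture shows one potato lying in each tray pocket, the cut piece in the tub, and the peeler and marker undisturbed. I viewed 11 pictures, one over the limit of 10.

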